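# Clamp the practice block with the inner fine knob

### The arm

A 7-joint arm with a two-finger parallel gripper is mounted at the origin on the work surface. World frame = base frame: x ahead of the robot, y to its left, z up, the work surface at z = 0. Lengths are in m, angles in rad, forces in N, time in s.
With the tool pointing down it reaches from about 0.425 to 0.925 m from the base axis. Payload 6.8 kg.
Tool frame: the origin (TCP) lies midway between the tips of the shut fingers; the grasp point (between the pads) lies 19 mm behind it (pinch_z is the distance from the TCP to the grasp point, in m); z points along the fingers, y is the line along which they close (so a half turn about z gives the same grasp; the last joint's range is limited). The gripper opens to 85 mm and grips with 20 to 120 N. Pads are 22 mm wide; open, the fingers measure 114 mm over their backs; the gripper's body (76 mm by 85 mm) begins 54 mm behind the grasp point. The pads swing forward as they close: fully open they stand 13 mm farther back than shut.
Start: joints at [1.201, 0.477, 0.022, 1.555, -0.011, 1.109, -0.083], TCP at [0.175, -0.652, 0.231] pointing down, gripper open.
Joint ranges: [-2.96, 2.96], [-0.34, 2.1], [-1.41, 1.46], [0.24, 2.44], [-1.37, 4.51], [0.17, 1.92], [-2.96, 2.96]. Speed limits (rad/s): [2.39, 2.39, 3.14, 3.14, 3.14, 3.14, 3.14].

### API

Orientations are given as a unit quaternion [x, y, z, w].
In Python, from bench import * gives the robot as it stands.
- The arm moves only by the tool arm_command, never from a script. Its arguments are lists of equal length, an entry for each row: "offset": the shift along the tool's x, y, z in m, a list of three; "spin": the turn about the tool's z in units of 8 degrees (1.0 is 8 degrees); "jaw": the opening, from -1 (shut) to 1 (fully open). A call has 1 to 5 rows; each row is the pose to reach, as a shift and turn from the pose commanded when the call began, along the tool's axes at that moment; what a row does not reach only later rows make up. A row lasts 1/10 s, in which the tool goes at most 50 mm and 8.59 degrees, less where a joint would pass 70% of its speed; a pose out of reach is approached as far as the arm can. A call with a gripper value outside its range is refused whole. The fingers move at their own pace and stop on an object; the grip force is fixed at half the most. Time passes only in rows, so rows that repeat a pose let the fingers close. It gives the time, the measured TCP pose, the force, the opening and the grip force at its end, in the units of the state.
- get_obs(): the state, without advancing time (a new reading comes with each control period).
- get_image(name): name is "side" or "top" or "wrist"; returns a dict with "color" (420x560x3 uint8, red, green, blue), "fx", "fy", "cx", "cy" (pixels), "R" (3x3) and "t" (3): a world point X has camera coordinates R X + t; the wrist camera has in their place "T_tool_cam" (4x4, takes a point from camera to tool coordinates, whose origin is the TCP and whose axes are the flange's). Camera axes: x right, y down, z forward; pixel columns grow to the right and rows downward; lengths in m; the calibration is good to about 2 mm. A picture is of the moment at which its call begins: read the wrist's pose just before it. There is no depth.
- finish_job(): hands the job in; it is judged then, once.
The state is a dict: "clock": time; "q": joint angles; "qvel": joint speeds; "effort": joint torques, N m; "ee_pos": TCP position; "ee_rot": TCP orientation; "force": force on the tool from outside, world axes, zero at the start; "moment": the same for the moment, N m; "grip_width": finger opening in m; "finger_force": force on a finger pad.
Only numpy, scipy, OpenCV 4.12 (cv2) and the standard library are available. Lean on these libraries where they do the work, as an engineer would, in place of code of your own. Each camera call takes 0.05 s, during which the arm holds its last target. There are 200 camera calls.

### The job

Slide the long practice block lengthwise into the bench holder, fully home against its back stop and flat on the bed, and then clamp it there by turning only the small inner knob clockwise until the foot grips it gently but firmly, with about 12 N (never over 25 N). The coarse outer ring around it is already set: do not turn it or lean on it, leave everything else on the table where it is, and let go at the end.

Things in the scene. Friction and masses are not known exactly. Their poses are not given: they have to be found in the camera images.
- block_center (a point): Centre of the long practice block: a loose cream plastic bar with a thin white top, 130 long (its x) x 44 wide (its y) x 30 high (its z) mm, 0.18 to 0.35 kg. It lies flat on the table, to the left or right of the holder, 130 x 44 face up. Either end may go in first.
- bed: The holder's fixed steel bed: origin on the table right under the knob axis, z up, x to the back of the holder (away from the robot); the block goes in along +x. Plate 4 thick, x = -65 to +80, 92 wide. Two side rails 47 apart inside, 12 high above the plate, x = -30 to +20, mouths flaring out from -30 to -52. Back stop: upright face at x = +20, its top 26 above the table (mm).
- block_home (a point): Where the block's centre is when the block is fully home, flat on the plate against the back stop: 45 mm in front of the knob axis, 19 mm above the table. Its axes are the bed's. The block then sticks out 78 mm in front of the head.
- press: The white C-shaped press, fixed on the bed, same origin and axes. Column behind the stop: x = +32 to +68, 60 wide, up to 114 high. Head: x = -32 to +64, 66 wide, from 58 to 102 above the table, knobs on top (mm).
- head_under (a point): Point under the head on the knob axis, 58 mm above the table. Here hangs the foot, 22 mm across, rubber-faced, 2 to 9 mm above a homed block (differs each time, not told). The inner knob lowers it 5 mm per rad clockwise. From touch on, its spring adds 6 N per mm, about 30 N per rad of the knob; after 4.5 mm of spring travel it goes solid. It stays where it is left.
- outer_ring: The coarse outer ring, black with ribbed rim and a white line, 62 mm across, 15 high, top face 121 mm above the table. Origin at its underside on the knob axis. It turns with 0.18 N m and must be left alone.
- outer_mark (a point): A point on the outer ring's top face at its white line, 28 mm from the knob axis; it moves only if the ring is turned.
- inner_grip (a point): On the knob axis, 11 mm below the top of the inner knob, where to grip it: plain round, black, 26 mm across, 35 high, its top 156 to 163 mm above the table; any grasp yaw will do. It needs 0.7 to 2.5 rad clockwise seen from above, in several grasps if need be. Friction of 0.11 N m (at rest it may hold either way), plus a back torque of 0.005 N m per newton of the foot's grip (0.06 N m at 12 N).
- spare: Bystander: a loose spare block of the same material, shorter and wider: 75 x 60 x 20 mm, origin under its centre. It lies on the other side of the holder from the long block. Leave it.
- bottle: Bystander: amber bottle, 60 across, 150 high, origin under its centre.
- beaker: Bystander: steel beaker, 72 across, 85 high, origin under its centre.
- tape: Bystander: white roll, 68 across, 20 high, origin under its centre.
- jar: Bystander: white jar, 54 across, 65 high, origin under its centre.
- pen: Bystander: pen-like handpiece lying flat, 145 long, 12 thick, origin under its middle.
- driver: Bystander: screwdriver 160 long in the steel tray at the right.
Things that resemble listed ones, but are neither listed nor needed, are in the scene too. What is shaped like the part that bears block_center but pink or turquoise is not meant.

How it is judged:
By the outcome, as a careful person would: the job done as asked, in the order asked, and still so for the second after the job is handed in, with the robot touching nothing.
It also fails if it takes over 72 s, if anything falls off the work surface, if the arm or the gripper's body presses on something with over 40 N, if the wrist force passes 120 N, or if a joint passes its speed limit or range.

## Working session

There is one attempt and no reset: what is moved stays moved. The work goes in short steps, Python scripts to look and compute and a tool call to move; the robot and the scene stay as the last step left them, time stands still between calls to the robot, and variables do not carry over. Pictures are saved under pics/ and viewed, at most 13 in all, crops included, and the job is handed in when it is done.

Besides the shell and the picture viewer there is one more tool, called after "Emit:" as name(argument=value, ...), one argument or row to a line, values as JSON. arm_command: Moves the arm, as the interface text tells. Its arguments: {"type":"object","properties":{"offset":{"type":"array","items":{"type":"array","items":{"type":"number"}}},"spin":{"type":"array","items":{"type":"number"}},"jaw":{"type":"array","items":{"type":"number"}}},"required":["offset","spin","jaw"]}

```bash
mkdir -p pics && ls
python3 - <<'E'
from bench import *
import cv2,pickle
o=get_obs();print({k:o[k] for k in('clock','ee_pos','ee_rot','force','grip_width')})
for n in('top','side'):
    d=get_image(n);pickle.dump(d,open(f'pics/{n}0.pkl','wb'));cv2.imwrite(f'pics/{n}0.png',d['color'][:,:,::-1])
    print(n,d['fx'],d['cx'],d['cy'],(-d['R'].T@d['t']).round(3),d['R'].round(2).tolist())
E
```

```text
pics
{'clock': 0.0, 'ee_pos': array([ 0.17452755, -0.65144467,  0.23032366]), 'ee_rot': array([ 9.91444461e-01,  1.30526025e-01, -1.88542873e-04, -8.95882888e-04]), 'force': array([ 0.26250024, -0.65519968, -0.21228368]), 'grip_width': 0.08562275799491496}
top 528.834638498641 279.4054848269971 203.58465399035128 [ 0.301 -0.028  1.555] [[-0.01, -1.0, -0.02], [-0.98, 0.01, -0.18], [0.18, 0.01, -0.98]]
side 389.10761639526066 279.5834459945903 206.99925491423073 [0.457 0.752 0.886] [[-0.99, -0.14, -0.01], [-0.09, 0.7, -0.71], [0.1, -0.7, -0.7]]
```

View pics/top0.png

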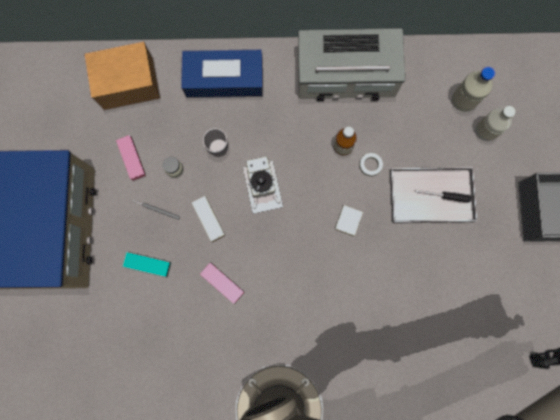

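View pics/side0.png

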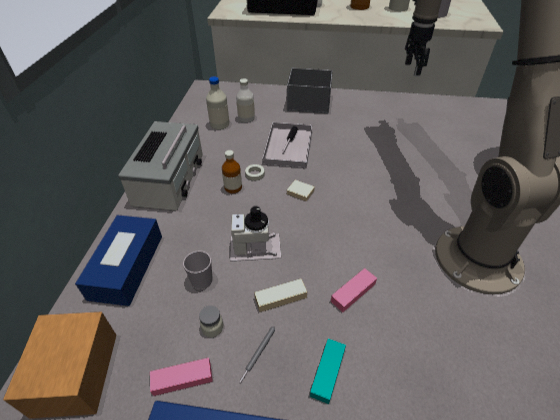

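Top view: the cream bar is at (208,218). Pink bars are at (222,283) and (130,157), a turquoise one at (147,264), and the spare, squarish and cream, at (350,220). The press is at (262,185). The bar at (208,218) is the one that fits: cream with a white top, about 44x15 px, and across the holder from the spare. I'll confirm it in a crop and measure.

```bash
cat > h.py <<'E'
import numpy as np,cv2,pickle
from scipy.spatial.transform import Rotation as Rn
def ray(d,uv,z):
    "cast pixels onto the plane of height z; fixed cameras"
    uv=np.atleast_2d(uv).astype(float)
    c=np.c_[(uv[:,0]-d['cx'])/d['fx'],(uv[:,1]-d['cy'])/d['fy'],np.ones(len(uv))]
    w=c@d['R']; o=-d['R'].T@d['t']
    return o+w*((z-o[2])/w[:,2])[:,None]
def proj(d,X):
    c=np.atleast_2d(X)@d['R'].T+d['t']; return np.c_[c[:,0]/c[:,2]*d['fx']+d['cx'],c[:,1]/c[:,2]*d['fy']+d['cy']]
def wrist(obs,d):
    "turn a wrist image into a fixed-camera dict"
    T=np.eye(4);T[:3,:3]=Rn.from_quat(obs['ee_rot']).as_matrix();T[:3,3]=obs['ee_pos']
    M=np.linalg.inv(T@d['T_tool_cam']);d['R']=M[:3,:3];d['t']=M[:3,3];return d
def blob(mask,near):
    cs,_=cv2.findContours(mask.astype(np.uint8),cv2.RETR_EXTERNAL,cv2.CHAIN_APPROX_NONE)
    cs=[c for c in cs if cv2.contourArea(c)>20]
    return min(cs,key=lambda c:np.hypot(*(np.array(cv2.minAreaRect(c)[0])-near)))
E
python3 - <<'E'
from h import *
d=pickle.load(open('pics/top0.pkl','rb'));im=d['color']
g=im.min(2);print(im[218,208],im[230,190],im[220,350],im[200,270],im[262,147])
for n,p in(('block',(208,218)),('spare',(350,220)),('bed',(264,190))):
    m=(g>im[230,190].max()+40); c=blob(m,p)
    z={'block':.03,'spare':.02,'bed':.004}[n]
    X=ray(d,c[:,0,:]+0.0,z)[:,:2]
    r=cv2.minAreaRect((X*1000).astype(np.float32));print(n,np.round(r[0],1),np.round(r[1],1),r[2]);print(cv2.boxPoints(r).round())
# dark knob
m=(im.max(2)<45);c=blob(m,(262,180));print(cv2.minEnclosingCircle(c),ray(d,cv2.minEnclosingCircle(c)[0],.121))
cv2.imwrite('pics/crop.png',cv2.resize(im[135:255,180:310,::-1],None,fx=5,fy=5,interpolation=cv2.INTER_CUBIC))
E
```

```text
[198 204 209] [142 133 131] [198 203 205] [189 186 184] [ 10 180 168]
block [537.8 204.5] [124.2  39.2] 26.691667556762695
[[474. 194.]
 [491. 159.]
 [602. 215.]
 [585. 250.]]
spare [ 528.8 -210.5] [55.2 69.9] 68.57345581054688
[[ 486. -223.]
 [ 551. -249.]
 [ 571. -198.]
 [ 506. -172.]]
bed [622.6   1.9] [64.8 11.1] 10.540570259094238
[[590.   1.]
 [592. -10.]
 [656.   2.]
 [653.  13.]]
((260.5, 180.5), 5.522780418395996) [[0.62746196 0.04297717 0.121     ]]
```

View pics/crop.png

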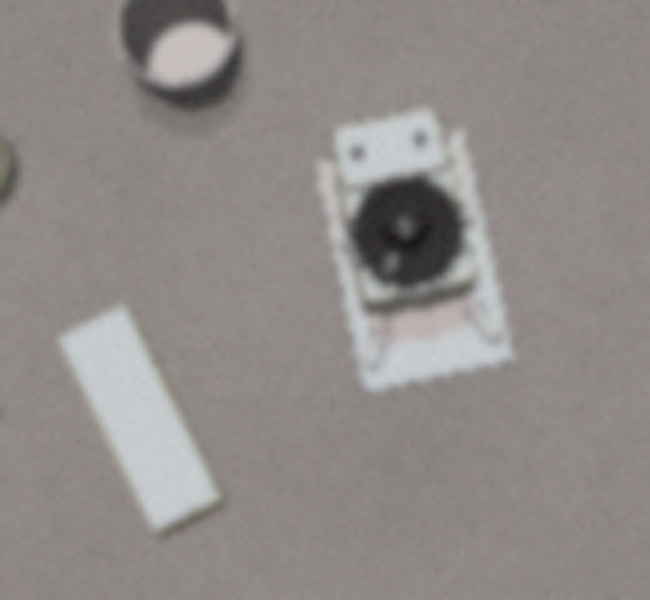

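The crop confirms it: a plain cream bar with a white top, its ends at crop (95,320) and (185,515). The holder is at right, with the ring centre near crop (407,232) and the bed's front corners at (368,390) and (512,357).

Run:
```python
from h import *
from bench import *
d=pickle.load(open('pics/top0.pkl','rb'))
f=lambda u,v,z:ray(d,(180+u/5-.4,135+v/5-.4),z)[0].round(4)
print('ring',f(407,232,.121))
A,B,C,D=f(368,390,.004),f(512,357,.004),f(320,165,.004),f(462,133,.004)
print(A,B,C,D,'w',np.hypot(*(A-B)[:2]),'yaw',np.degrees(np.arctan2(*(C-A)[1::-1])),np.degrees(np.arctan2(*(D-B)[1::-1])),np.degrees(np.arctan2(-(B-A)[0]*-1,-(B-A)[1])))
m=(A+B)[:2]/2;y=np.radians(11.5);print('knob from bed',m+.065*np.array([np.cos(y),np.sin(y)]))
print([get_obs()['moment'].round(4).tolist() for i in range(2)],get_obs()['q'].round(3))
w=get_image('wrist');print(w['T_tool_cam'].round(3),w['fx'])
```

```text
ring [0.626  0.0416 0.121 ]
[0.5566 0.071  0.004 ] [ 0.5753 -0.0149  0.004 ] [0.6948 0.0997 0.004 ] [0.7134 0.0137 0.004 ] w 0.08791188770581598 yaw 11.731861252933658 11.700344064233608 12.2813876205777
knob from bed [0.62964511 0.04100892]
[[-0.0084, -0.0094, -0.0067], [-0.0084, -0.0094, -0.0067]] [ 1.201  0.478  0.022  1.556 -0.012  1.109 -0.083]
[[ 0.    -0.948 -0.318  0.081]
 [ 1.    -0.     0.001 -0.   ]
 [-0.001 -0.318  0.948 -0.144]
 [ 0.     0.     0.     1.   ]] 362.2253368258348
```

Emit:
arm_command(
  offset=[
    [0,-0.05,0],
    [0.02,-0.1,0],
    [0.04,-0.15,0],
    [0.06,-0.2,0],
    [0.08,-0.25,0],
  ],
  spin=[0,0,0,0,0],
  jaw=[1,1,1,1,1],
)

```text
clock: 0.65
ee_pos: [0.1854, -0.403, 0.231]
ee_rot: [0.991, 0.13, -0.0, -0.0]
force: [1.0, 0.5, -0.1]
grip_width: 0.0852
finger_force: 0.0
```

Emit:
arm_command(
  offset=[
    [0.045,-0.02,0],
    [0.09,-0.04,0],
    [0.135,-0.06,0],
    [0.18,-0.08,0],
    [0.22,-0.1,0],
  ],
  spin=[1,2,3,4,5],
  jaw=[1,1,1,1,1],
)

```text
clock: 1.15
ee_pos: [0.3462, -0.2744, 0.2314]
ee_rot: [0.984, -0.176, 0.0, 0.0]
force: [0.4, -0.8, -0.9]
grip_width: 0.0854
finger_force: 0.0
```

```bash
python3 -c "
from bench import *
o=get_obs();print(o['q'].round(3),o['ee_pos'],o['moment'])
from h import *;print(Rn.from_quat(o['ee_rot']).as_matrix()[:,0])"
```

```text
[ 0.744  0.101 -0.229  2.073  0.028  0.97  -1.424] [ 0.34615585 -0.27437048  0.23140904] [-0.05307745 -0.06194041  0.0066113 ]
[ 9.38185314e-01 -3.46133248e-01  3.01070368e-04]
```

Emit:
arm_command(
  offset=[
    [0,-0.045,0],
    [0,-0.09,0],
    [0,-0.135,0],
    [0,-0.18,0],
    [0,-0.223,0],
  ],
  spin=[-1,-2,-3,-4,-5],
  jaw=[1,1,1,1,1],
)

```text
clock: 1.65
ee_pos: [0.4215, -0.064, 0.2314]
ee_rot: [0.984, 0.177, 0.0, 0.0]
force: [0.5, -0.6, 0.1]
grip_width: 0.0855
finger_force: 0.0
```

Emit:
arm_command(
  offset=[
    [0.006,-0.032,0],
    [0.012,-0.064,0],
    [0.018,-0.096,0],
    [0.024,-0.128,0],
    [0.03,-0.157,0],
  ],
  spin=[-1,-2,-3,-4,-5],
  jaw=[1,1,1,1,1],
)

```text
clock: 2.15
ee_pos: [0.395, 0.0932, 0.2313]
ee_rot: [0.864, 0.503, -0.0, 0.0]
force: [0.2, 0.2, 0.9]
grip_width: 0.0857
finger_force: 0.0
```

Emit:
arm_command(
  offset=[
    [0,0,0],
    [0,0,0],
    [0,0,0],
    [0,0,0],
    [0,0,0],
  ],
  spin=[-1,-2,-3,-4,-5],
  jaw=[1,1,1,1,1],
)

```text
clock: 2.65
ee_pos: [0.3954, 0.0917, 0.2311]
ee_rot: [0.64, 0.768, -0.0, -0.0]
force: [-1.0, -0.0, -0.6]
grip_width: 0.0851
finger_force: 0.0
```

Emit:
arm_command(
  offset=[
    [0,0,0],
    [0,0,0],
    [0,0,0],
    [0,0,0],
    [0,0,0],
  ],
  spin=[-1,-2,-3,-4,-5],
  jaw=[1,1,1,1,1],
)

```text
clock: 3.15
ee_pos: [0.3954, 0.0917, 0.2311]
ee_rot: [0.339, 0.941, -0.0, -0.0]
force: [-0.5, 0.5, 0.3]
grip_width: 0.0852
finger_force: 0.0
```

Emit:
arm_command(
  offset=[
    [0,0,0],
    [0,0,0],
    [0,0,0],
    [0,0,0],
    [0,0,0],
  ],
  spin=[-1,-2,-3,-4,-5],
  jaw=[1,1,1,1,1],
)

```text
clock: 3.65
ee_pos: [0.3954, 0.0917, 0.2312]
ee_rot: [-0.003, 1.0, -0.0, -0.0]
force: [0.2, -0.1, 0.5]
grip_width: 0.0856
finger_force: 0.0
```

Emit:
arm_command(
  offset=[
    [0,0,0],
    [0,0,0],
    [0,0,0],
    [0,0,0],
  ],
  spin=[-1,-2,-2,-2],
  jaw=[1,1,1,1],
)

```text
clock: 4.05
ee_pos: [0.3955, 0.0917, 0.2312]
ee_rot: [-0.138, 0.99, -0.0, -0.0]
force: [0.2, -0.5, -0.1]
grip_width: 0.0854
finger_force: 0.0
```

Run:
```python
from bench import *
from h import *
o=get_obs();x=Rn.from_quat(o['ee_rot']).as_matrix()[:,0]
print(o['q'].round(3),o['ee_pos'].round(4),np.degrees(np.arctan2(x[1],x[0])),o['moment'].round(3))
w=wrist(o,get_image('wrist'));pickle.dump(w,open('pics/w1.pkl','wb'));cv2.imwrite('pics/w1.png',w['color'][:,:,::-1])
```

```text
[ 0.463  0.094 -0.869  2.11   0.087  0.973  1.394] [0.3955 0.0917 0.2312] -164.16788446070763 [ 0.002 -0.023 -0.01 ]
```

View pics/w1.png

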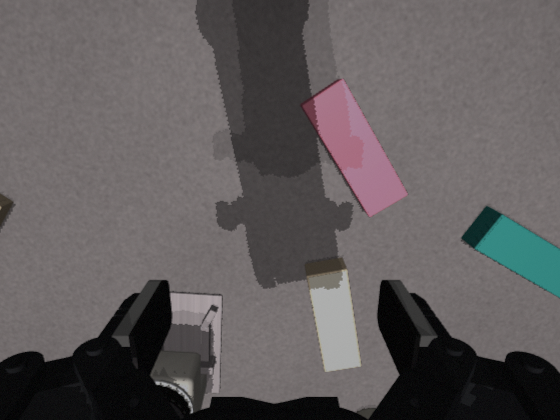

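The picture looks back toward the robot, with right = +y and down = forward. The block's top face has its near end at (306,275)–(345,270) and far end at (325,371)–(360,367). The bed's front-left corner is at (222,294), and the hand hides the rest of the bed. I'll measure the block here, then look once from above the holder.

Emit:
arm_command(
  offset=[
    [-0.04,-0.019,0],
    [-0.08,-0.038,-0.01],
    [-0.12,-0.057,-0.02],
    [-0.16,-0.076,-0.02],
    [-0.2,-0.095,-0.02],
  ],
  spin=[0.5,0.5,0.5,0.5,0.5],
  jaw=[1,1,1,1,1],
)

```text
clock: 4.6
ee_pos: [0.616, 0.0552, 0.2512]
ee_rot: [-0.103, 0.995, -0.0, 0.0]
force: [-0.3, 0.2, 0.6]
grip_width: 0.0852
finger_force: 0.0
```

Emit:
arm_command(
  offset=[
    [-0.038,-0.019,0],
    [-0.038,-0.019,0],
    [-0.038,-0.019,0],
  ],
  spin=[0,0,0],
  jaw=[1,1,1],
)

```text
clock: 4.9
ee_pos: [0.6554, 0.0451, 0.2501]
ee_rot: [-0.104, 0.995, 0.0, -0.001]
force: [-0.3, 0.4, -0.2]
grip_width: 0.0851
finger_force: 0.0
```

Run:
```python
from bench import *
from h import *
d=pickle.load(open('pics/w1.pkl','rb'))
P=ray(d,[(306,275),(345,270),(360,367),(325,371)],.03)[:,:2]*1000
print(P.round(1).tolist(),cv2.minAreaRect(P.astype(np.float32)));print('bedcorner',ray(d,(222,294),.004))
o=get_obs();x=Rn.from_quat(o['ee_rot']).as_matrix()[:,0]
print(o['q'].round(3),o['ee_pos'].round(4),np.degrees(np.arctan2(x[1],x[0])))
w=wrist(o,get_image('wrist'));pickle.dump(w,open('pics/w2.pkl','wb'));cv2.imwrite('pics/w2.png',w['color'][:,:,::-1])
```

```text
[[488.3, 153.4], [471.3, 191.5], [586.5, 250.7], [603.3, 213.0]] ((537.3950805664062, 202.06655883789062), (131.81533813476562, 41.623226165771484), 27.184261322021484)
bedcorner [[0.5519111  0.07270832 0.004     ]]
[ 0.335  0.53  -0.722  1.541  0.364  1.211  1.329] [0.6554 0.0451 0.2501] -168.10853096530545
```

View pics/w2.png

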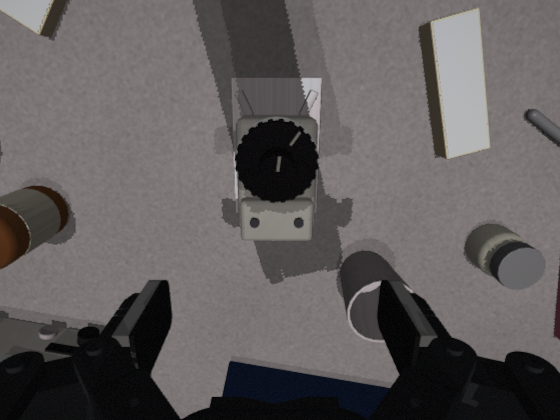

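A clear view: the bed's front corners are at (232,78) and (321,78), its rear edge is hidden, the ring centre is at (277,160), and the inner knob top has a mark near (278,165). The block's top face is at (433,22), (478,9), (490,150), (445,157).

Run:
```python
from h import *
d=pickle.load(open('pics/w2.pkl','rb'));im=d['color']
A,B=ray(d,[(232,78),(321,78)],.004)[:,:2]
e=A-B;print('front',A,B,'w',np.hypot(*e));print('yaw',np.degrees(np.arctan2(e[1],e[0]))%180-90, 'mid',(A+B)/2)
# side edge of plate: left edge line x~ (232,78)-(235,205)?
P=ray(d,[(433,22),(478,9),(490,150),(445,157)],.03)[:,:2]*1000
print('block',cv2.minAreaRect(P.astype(np.float32)),P.round(1).tolist())
m=cv2.morphologyEx((im.max(2)<40).astype(np.uint8),cv2.MORPH_OPEN,np.ones((9,9)))
c=blob(m,(277,160));print(cv2.minEnclosingCircle(c));print('ring',ray(d,cv2.minEnclosingCircle(c)[0],.121)[0], 'head corners z.102',ray(d,[(237,119),(318,119)],.102).round(4).tolist(),'col z.114',ray(d,[(241,240),(312,240)],.114).round(4).tolist())
cr=np.clip(im[112:210,228:328,::-1].astype(float)*2.5,0,255).astype(np.uint8)
cv2.imwrite('pics/k.png',cv2.resize(cr,None,fx=6,fy=6,interpolation=cv2.INTER_CUBIC))
```

```text
front [ 0.57310145 -0.01560802] [0.55453922 0.07245937] w 0.09000234166762625
yaw 11.902192010649102 mid [0.56382034 0.02842567]
block ((538.7440185546875, 202.76016235351562), (130.4325714111328, 44.416873931884766), 26.971975326538086) [[489.0, 156.7], [470.8, 192.5], [586.8, 252.1], [602.8, 210.4]]
((276.2000732421875, 160.42388916015625), 41.68647766113281)
ring [0.62477205 0.04040338 0.121     ] head corners z.102 [[0.6026, 0.0044, 0.102], [0.5895, 0.0665, 0.102]] col z.114 [[0.6978, 0.0258, 0.114], [0.6855, 0.084, 0.114]]
```

View pics/k.png

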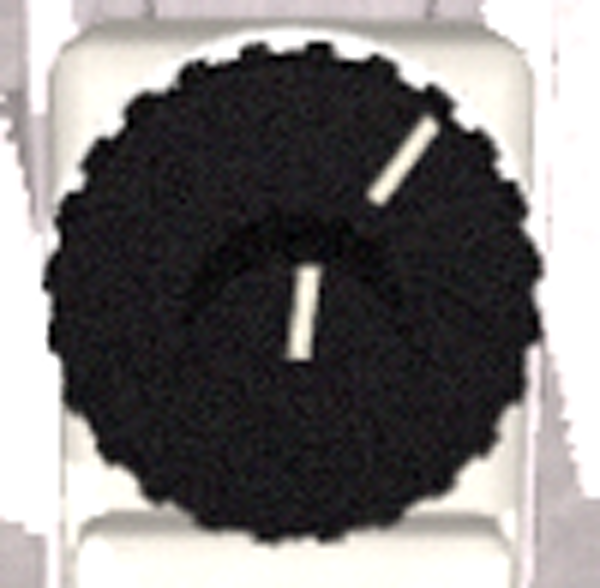

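Emit:
arm_command(
  offset=[
    [0.0245,0.0335,0],
    [0.049,0.067,0],
    [0.0735,0.1,0],
    [0.098,0.134,0.02],
    [0.1225,0.1675,0.05],
  ],
  spin=[-0.5,-1,-1.5,-1.89,-1.89],
  jaw=[1,1,1,1,1],
)

```text
clock: 5.45
ee_pos: [0.4996, 0.1845, 0.2034]
ee_rot: [-0.236, 0.972, -0.0, 0.002]
force: [0.5, 0.9, -0.8]
grip_width: 0.0853
finger_force: 0.0
```

Emit:
arm_command(
  offset=[
    [0,0,0.05],
    [0,0,0.1],
    [0,0,0.13],
    [0,0,0.13],
  ],
  spin=[0,0,0,0],
  jaw=[1,1,1,1],
)

```text
clock: 5.85
ee_pos: [0.4973, 0.1814, 0.0689]
ee_rot: [-0.235, 0.972, -0.001, -0.004]
force: [0.1, -0.5, 0.3]
grip_width: 0.0853
finger_force: 0.0
```

Run:
```python
from bench import *
from h import *
o=get_obs();x=Rn.from_quat(o['ee_rot']).as_matrix()[:,0]
print(o['q'].round(3),o['ee_pos'].round(4),np.degrees(np.arctan2(x[1],x[0])))
w=wrist(o,get_image('wrist'));pickle.dump(w,open('pics/w3.pkl','wb'));cv2.imwrite('pics/w3.png',w['color'][:,:,::-1])
```

```text
[ 0.113  0.575 -0.741  1.989  0.541  0.792  1.101] [0.4973 0.1814 0.0689] -152.77297742869538
```

View pics/w3.png

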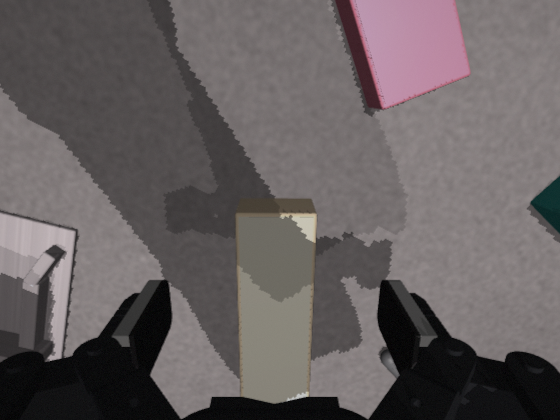

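The block (columns 236–316) is centred between the fingers (169 and 379) and aligned. Descend and grip.

Emit:
arm_command(
  offset=[
    [0,0,0.03],
    [0,0,0.055],
    [0,0,0.066],
    [0,0,0.066],
    [0,0,0.066],
  ],
  spin=[0,0,0,0,0],
  jaw=[1,1,1,1,0.5],
)

```text
clock: 6.4
ee_pos: [0.5021, 0.1834, 0.0077]
ee_rot: [-0.235, 0.972, 0.0, 0.001]
force: [0.6, 0.5, 0.4]
grip_width: 0.0731
finger_force: 0.0
```

Emit:
arm_command(
  offset=[
    [0,0,0],
    [0,0,0],
    [0,0,0],
    [0,0,0],
    [0,0,0],
  ],
  spin=[0,0,0,0,0],
  jaw=[-1,-1,-1,-1,-1],
)

```text
clock: 6.9
ee_pos: [0.502, 0.1833, 0.0074]
ee_rot: [-0.235, 0.972, -0.0, 0.001]
force: [-1.7, -1.6, 8.1]
grip_width: 0.0425
finger_force: 61.4
```

Emit:
arm_command(
  offset=[
    [0,0,0],
    [0,0,0],
    [0,0,-0.015],
    [0,0,-0.03],
    [0,0,-0.03],
  ],
  spin=[0,0,0,0,0],
  jaw=[-1,-1,-1,-1,-1],
)

```text
clock: 7.4
ee_pos: [0.5025, 0.1834, 0.0384]
ee_rot: [-0.235, 0.972, 0.0, 0.002]
force: [0.5, -0.0, -2.7]
grip_width: 0.0423
finger_force: 62.0
```

Run:
```python
from bench import *
from h import *
o=get_obs();x=Rn.from_quat(o['ee_rot']).as_matrix()[:,0]
print(o['q'].round(3),o['ee_pos'].round(4),np.degrees(np.arctan2(x[1],x[0])),o['ee_rot'].round(4),o['moment'],o['force'])
w=wrist(o,get_image('wrist'));pickle.dump(w,open('pics/w4.pkl','wb'));cv2.imwrite('pics/w4.png',w['color'][:,:,::-1])
s=get_image('side');pickle.dump(s,open('pics/s4.pkl','wb'));
cv2.imwrite('pics/ws4.png',np.hstack([cv2.resize(w['color'],(400,300)),cv2.resize(s['color'][230:365,190:370],(400,300))])[:,:,::-1])
```

```text
[ 0.081  0.621 -0.702  1.999  0.598  0.732  1.056] [0.5025 0.1834 0.0384] -152.8439131498728 [-2.348e-01  9.720e-01  3.000e-04  1.800e-03] [-0.05451059  0.05342529  0.01013148] [ 4.74562029e-01 -1.40308931e-03 -2.65972546e+00]
```

View pics/ws4.png

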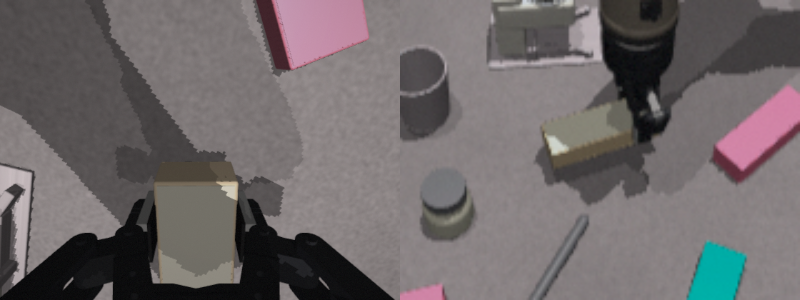

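Gripped squarely: the near end's top edge is at about (217,256)–(332,254) in the full frame, and the lifted weight is about 2.7 N. Now carry it to in front of the mouth.

Emit:
arm_command(
  offset=[
    [0.04,-0.02,-0.015],
    [0.08,-0.045,-0.02],
    [0.11,-0.085,-0.02],
    [0.115,-0.125,-0.02],
    [0.1045,-0.142,-0.02],
  ],
  spin=[0.6,1.2,1.8,1.91,1.91],
  jaw=[-1,-1,-1,-1,-1],
)

```text
clock: 8.0
ee_pos: [0.471, 0.0029, 0.0552]
ee_rot: [-0.101, 0.995, -0.002, -0.002]
force: [0.3, -0.6, -2.8]
grip_width: 0.0428
finger_force: 63.0
```

Emit:
arm_command(
  offset=[
    [0,0,0],
    [0,0,0.015],
    [0,0,0.015],
  ],
  spin=[0,0,0],
  jaw=[-1,-1,-1],
)

```text
clock: 8.3
ee_pos: [0.4708, 0.0093, 0.0389]
ee_rot: [-0.104, 0.995, 0.0, -0.002]
force: [-0.8, 0.4, -3.5]
grip_width: 0.0428
finger_force: 62.9
```

```bash
cat >> h.py <<'E'
def st(o,K=(.626,.0415),yaw=11.9):
    x=Rn.from_quat(o['ee_rot']).as_matrix()[:,0];c,s=np.cos(np.radians(yaw)),np.sin(np.radians(yaw))
    r=o['ee_pos'][:2]-K
    print('t',o['clock'],'bed xy mm',np.round([1000*(c*r[0]+s*r[1]),1000*(c*r[1]-s*r[0])],1),'z',round(o['ee_pos'][2],4),'yaw',round(np.degrees(np.arctan2(-x[1],-x[0])),2),'F',o['force'].round(1),'M',o['moment'].round(3),'w',round(o['grip_width'],4),'ff',o['finger_force'],'q7',o['q'][6].round(2))
E
python3 - <<'E'
from bench import *
from h import *
o=get_obs();st(o)
w=wrist(o,get_image('wrist'));pickle.dump(w,open('pics/w5.pkl','wb'))
s=get_image('side');t=get_image('top')
cv2.imwrite('pics/m5.png',np.hstack([cv2.resize(s['color'][190:310,190:350],(400,300),interpolation=cv2.INTER_CUBIC),cv2.resize(t['color'][150:240,205:325],(400,300),interpolation=cv2.INTER_CUBIC)])[:,:,::-1])
E
```

```text
t 8.3 bed xy mm [-158.6    0.5] z 0.0389 yaw 11.98 F [-0.8  0.4 -3.5] M [-0.084  0.221 -0.039] w 0.0428 ff 62.88210153579712 q7 1.14
```

View pics/m5.png

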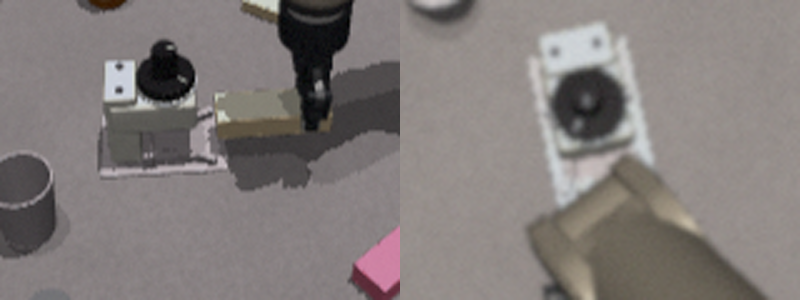

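The block is lined up with the mouth, its front end just ahead of the bed's flares. Lower it.

Emit:
arm_command(
  offset=[
    [0,0,0.012],
    [0,0,0.02],
    [0,0,0.024],
    [0,0,0.024],
  ],
  spin=[0,0,0,0],
  jaw=[-1,-1,-1,-1],
)

```text
clock: 8.85
ee_pos: [0.4724, 0.0088, 0.0161]
ee_rot: [-0.104, 0.995, 0.0, -0.001]
force: [-0.5, 0.4, -3.3]
grip_width: 0.043
finger_force: 63.0
```

Emit:
arm_command(
  offset=[
    [-0.003,0,0.002],
    [-0.006,0,0.003],
    [-0.006,0,0.003],
  ],
  spin=[0,0,0],
  jaw=[-1,-1,-1],
)

```text
clock: 9.15
ee_pos: [0.4798, 0.0101, 0.0141]
ee_rot: [-0.103, 0.995, 0.0, 0.0]
force: [0.7, -0.7, -2.6]
grip_width: 0.0426
finger_force: 63.0
```

```bash
python3 -c "
from bench import *
from h import *
st(get_obs())"
```

```text
t 9.15 bed xy mm [-149.5   -0.5] z 0.0141 yaw 11.88 F [ 0.7 -0.7 -2.6] M [0.041 0.108 0.009] w 0.0426 ff 63.036521673202515 q7 1.1
```

Emit:
arm_command(
  offset=[
    [0,0,0.0015],
    [-0.005,0,0.002],
    [-0.01,0,0.002],
    [-0.015,0,0.002],
    [-0.015,0,0.002],
  ],
  spin=[0,0,0,0,0],
  jaw=[-1,-1,-1,-1,-1],
)

```text
clock: 9.65
ee_pos: [0.4949, 0.0135, 0.0122]
ee_rot: [-0.104, 0.995, 0.0, 0.001]
force: [0.8, 0.1, -3.4]
grip_width: 0.0429
finger_force: 63.0
```

```bash
python3 -c "
from bench import *
from h import *
st(get_obs())"
```

```text
t 9.65 bed xy mm [-134.1   -0.4] z 0.0122 yaw 11.89 F [ 0.8  0.1 -3.4] M [-0.019  0.121 -0.055] w 0.0429 ff 63.032459020614624 q7 1.1
```

Emit:
arm_command(
  offset=[
    [-0.009,0,0],
    [-0.018,0,0],
    [-0.027,0,0],
    [-0.035,0,0],
    [-0.035,0,0],
  ],
  spin=[0,0,0,0,0],
  jaw=[-1,-1,-1,-1,-1],
)

```text
clock: 10.15
ee_pos: [0.5296, 0.0208, 0.0121]
ee_rot: [-0.104, 0.995, 0.0, 0.001]
force: [0.1, -0.2, -3.2]
grip_width: 0.0428
finger_force: 63.0
```

```bash
python3 -c "
from bench import *
from h import *
st(get_obs())"
```

```text
t 10.15 bed xy mm [-98.6  -0.4] z 0.0121 yaw 11.88 F [ 0.1 -0.2 -3.2] M [-0.031  0.139  0.006] w 0.0428 ff 63.012120723724365 q7 1.11
```

Emit:
arm_command(
  offset=[
    [-0.004,0,0.0005],
    [-0.007,0,0.001],
    [-0.009,0,0.001],
    [-0.01,0,0.001],
    [-0.01,0,0.001],
  ],
  spin=[0,0,0,0,0],
  jaw=[-1,-1,-1,-1,-1],
)

```text
clock: 10.65
ee_pos: [0.5365, 0.022, 0.0114]
ee_rot: [-0.104, 0.995, -0.001, -0.001]
force: [-5.9, -1.4, 8.0]
grip_width: 0.0428
finger_force: 64.4
```

Emit:
arm_command(
  offset=[
    [-0.001,0,0],
    [-0.002,0,0],
  ],
  spin=[0,0],
  jaw=[-1,-1],
)

```text
clock: 10.85
ee_pos: [0.5379, 0.0224, 0.0114]
ee_rot: [-0.104, 0.995, -0.001, -0.001]
force: [-6.7, -1.7, 9.0]
grip_width: 0.0428
finger_force: 64.6
```

```bash
python3 -c "
from bench import *
from h import *
st(get_obs())"
```

```text
t 10.85 bed xy mm [-90.1  -0.6] z 0.0114 yaw 11.91 F [-6.7 -1.7  9. ] M [-0.123  1.331  0.05 ] w 0.0428 ff 64.62462902069092 q7 1.12
```

Emit:
arm_command(
  offset=[
    [-0.001,0,-0.0005],
    [-0.002,0,-0.0005],
    [-0.003,0,-0.0005],
    [-0.003,0,-0.0005],
  ],
  spin=[0,0,0,0],
  jaw=[-1,-1,-1,-1],
)

```text
clock: 11.25
ee_pos: [0.5426, 0.0233, 0.0115]
ee_rot: [-0.104, 0.995, -0.0, -0.0]
force: [-1.2, -0.6, -0.3]
grip_width: 0.0428
finger_force: 63.6
```

```bash
python3 -c "
from bench import *
from h import *
st(get_obs())"
```

```text
t 11.25 bed xy mm [-85.4  -0.6] z 0.0115 yaw 11.88 F [-1.2 -0.6 -0.3] M [-0.091  0.299 -0.001] w 0.0428 ff 63.55225324630737 q7 1.12
```

Emit:
arm_command(
  offset=[
    [-0.001,0,0],
    [-0.002,0,0],
    [-0.003,0,0],
    [-0.003,0,0],
  ],
  spin=[0,0,0,0],
  jaw=[-1,-1,-1,-1],
)

```text
clock: 11.65
ee_pos: [0.5433, 0.0235, 0.0114]
ee_rot: [-0.104, 0.995, -0.001, -0.002]
force: [-9.5, -2.4, 9.1]
grip_width: 0.0426
finger_force: 64.6
```

```bash
python3 -c "
from bench import *
from h import *
st(get_obs())"
```

```text
t 11.65 bed xy mm [-84.6  -0.6] z 0.0114 yaw 11.89 F [-9.5 -2.4  9.1] M [-0.193  1.785 -0.004] w 0.0426 ff 64.63578343391418 q7 1.12
```

Emit:
arm_command(
  offset=[
    [-0.001,0,-0.0005],
    [-0.002,0,-0.001],
    [-0.003,0,-0.001],
    [-0.003,0,-0.001],
  ],
  spin=[0,0,0,0],
  jaw=[-1,-1,-1,-1],
)

```text
clock: 12.05
ee_pos: [0.5433, 0.0235, 0.0114]
ee_rot: [-0.104, 0.995, -0.001, -0.005]
force: [-15.0, -1.9, 10.1]
grip_width: 0.0431
finger_force: 64.7
```

```bash
python3 -c "
from bench import *
from h import *
st(get_obs())"
```

```text
t 12.05 bed xy mm [-84.6  -0.6] z 0.0114 yaw 11.89 F [-15.   -1.9  10.1] M [-0.22   2.79  -0.056] w 0.0431 ff 64.7329831123352 q7 1.12
```

Emit:
arm_command(
  offset=[
    [0.003,0,0],
    [0.005,0,0],
    [0.005,0,0],
    [0.005,0,0],
    [0.005,0,0],
  ],
  spin=[0,0,0,0,0],
  jaw=[-1,-1,0.6,0.6,0.6],
)

```text
clock: 12.55
ee_pos: [0.5445, 0.0238, 0.0128]
ee_rot: [-0.104, 0.995, 0.0, 0.001]
force: [-0.4, -0.8, -0.1]
grip_width: 0.0684
finger_force: 0.0
```

Emit:
arm_command(
  offset=[
    [0,0,0],
    [0,0,-0.03],
    [0,0,-0.07],
    [0,0,-0.12],
    [0,0,-0.17],
  ],
  spin=[0,0,0,0,0],
  jaw=[0.7,0.7,0.7,0.7,0.7],
)

```text
clock: 13.05
ee_pos: [0.5431, 0.0237, 0.1841]
ee_rot: [-0.104, 0.995, 0.0, -0.0]
force: [1.7, -0.2, 0.4]
grip_width: 0.0725
finger_force: 0.0
```

Emit:
arm_command(
  offset=[
    [-0.03,0,-0.02],
    [-0.06,0,-0.06],
    [-0.085,0,-0.07],
    [-0.085,0,-0.07],
    [-0.085,0,-0.07],
  ],
  spin=[0,0,0,0,0],
  jaw=[0,0,0,0,0],
)

```text
clock: 13.55
ee_pos: [0.6264, 0.0413, 0.252]
ee_rot: [-0.104, 0.995, 0.0, -0.0]
force: [-0.2, -1.1, -0.8]
grip_width: 0.0427
finger_force: 0.0
```

Run:
```python
from bench import *
from h import *
o=get_obs();st(o)
w=wrist(o,get_image('wrist'));pickle.dump(w,open('pics/w6.pkl','wb'));cv2.imwrite('pics/w6.png',w['color'][:,:,::-1])
```

```text
t 13.55 bed xy mm [ 0.3 -0.3] z 0.252 yaw 11.91 F [-0.2 -1.1 -0.8] M [-0.013  0.001 -0.026] w 0.0427 ff 0.0 q7 1.33
```

View pics/w6.png

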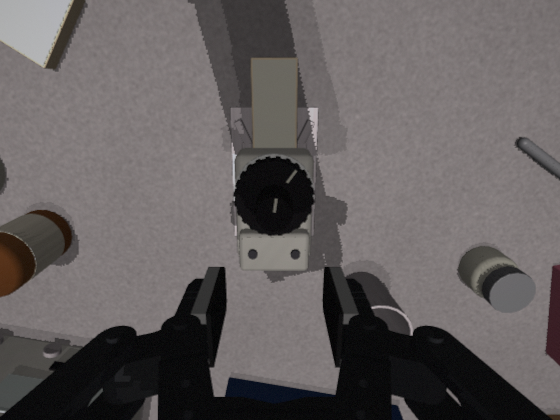

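The block sits centred in the holder, with its rear top edge at (251,58)–(296,58), the bed's front edge at (231,108)–(318,108), and the ring centre near (274,196). I'll check the numbers.

Run:
```python
from h import *
d=pickle.load(open('pics/w6.pkl','rb'));im=d['color']
c,s=np.cos(np.radians(11.9)),np.sin(np.radians(11.9))
def bed(uv,z):
    r=ray(d,uv,z)[:,:2]-[.626,.0415];return (1000*np.c_[c*r[:,0]+s*r[:,1],c*r[:,1]-s*r[:,0]]).round(1).tolist()
print('rear',bed([(251,58),(296,58)],.034),'bed front',bed([(231,108),(318,108)],.004))
print('headfront',bed([(241,151),(309,151)],.102),'block at head',bed([(252,147),(297,147)],.034))
m=cv2.morphologyEx((im.max(2)<40).astype(np.uint8),cv2.MORPH_OPEN,np.ones((9,9)))
k=cv2.minEnclosingCircle(blob(m,(274,196)));print(k,bed([k[0]],.121))
cr=np.clip(im[150:240,225:325,::-1].astype(float)*4,0,255).astype(np.uint8)
cv2.imwrite('pics/k6.png',cv2.resize(cr,None,fx=6,fy=6,interpolation=cv2.INTER_CUBIC))
```

```text
rear [[-109.1, -21.6], [-109.1, 19.9]] bed front [[-63.2, -45.2], [-63.2, 45.4]]
headfront [[-34.3, -27.1], [-34.3, 28.0]] block at head [[-27.3, -22.3], [-27.3, 22.5]]
((273.5321960449219, 196.15948486328125), 39.75965881347656) [[-1.7, -0.7]]
```

The block is home: rear end 46 mm in front of the bed edge (45 nominal), and centred to about 1 mm. Next the knob.

Emit:
arm_command(
  offset=[
    [0.0,0,0.04],
    [0.0,0,0.075],
    [0.0,0,0.1],
    [0.0,0,0.112],
    [0.0,0,0.112],
  ],
  spin=[0,0,0,0,0],
  jaw=[0,0,0,0,0],
)

```text
clock: 14.1
ee_pos: [0.6247, 0.0405, 0.1384]
ee_rot: [-0.104, 0.995, -0.0, -0.002]
force: [0.2, 0.4, -0.4]
grip_width: 0.0428
finger_force: 0.0
```

Run:
```python
from bench import *
from h import *
o=get_obs();st(o)
w=wrist(o,get_image('wrist'));pickle.dump(w,open('pics/w7.pkl','wb'));cv2.imwrite('pics/w7.png',np.clip(w['color'][200:420,140:420,::-1]*2.,0,255).astype(np.uint8))
for i in range(4):
    get_image('wrist');o=get_obs();print(o['moment'][2].round(4),o['effort'][6].round(4),o['clock'])
```

```text
t 14.1 bed xy mm [-1.5 -0.7] z 0.1384 yaw 11.91 F [ 0.2  0.4 -0.4] M [ 0.002  0.012 -0.039] w 0.0428 ff 0.0 q7 1.25
-0.0295 -0.01 14.2
-0.0131 -0.0002 14.25
0.0147 0.0026 14.3
0.0116 0.0029 14.35
```

View pics/w7.png

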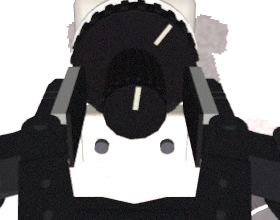

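The knob top is centred near (276,310) in the full frame, midway between the pads laterally. I'll check the fore-aft offset.

Run:
```python
from bench import *
from h import *
d=pickle.load(open('pics/w7.pkl','rb'));print(d['cx'],d['cy'])
# top face of knob: extreme points of its rim in the picture, crop (left 103,110),(right 168,110),(bottom 136,139)
for z in(.156,.1595,.163):
    P=ray(d,[(243,308),(308,308),(276,339)],z);L,R,B=P
    c=(L+R)/2;print(z,'dia',np.hypot(*(L-R)[:2])*1000,'c',c[:2],'c from far rim',(B[:2]-.013*np.array([.9785,.2062])))
o=get_obs();print(o['ee_pos'])
```

```text
274.18256613020765 210.228057108115
0.156 dia 26.21041912398403 c [0.62612955 0.04154941] c from far rim [0.6279558  0.04216965]
0.1595 dia 25.484292455862864 c [0.62387605 0.04106054] c from far rim [0.6252993  0.04158934]
0.163 dia 24.758165787741724 c [0.62162254 0.04057167] c from far rim [0.62264279 0.04100902]
[0.62755089 0.04127286 0.14205183]
```

Emit:
arm_command(
  offset=[
    [0.001,0,0.008],
    [0.0015,0,0.014],
    [0.0015,0,0.014],
    [0.0015,0,0.014],
  ],
  spin=[0,0,0,0],
  jaw=[0,0,0,0],
)

```text
clock: 14.75
ee_pos: [0.625, 0.0407, 0.1261]
ee_rot: [-0.104, 0.995, -0.0, -0.0]
force: [0.3, 0.4, 0.3]
grip_width: 0.0426
finger_force: 0.0
```

Emit:
arm_command(
  offset=[
    [0,0,0],
    [0,0,0],
    [0,0,0],
    [0,0,0],
  ],
  spin=[0,0,0,0],
  jaw=[-1,-1,-1,-1],
)

```text
clock: 15.15
ee_pos: [0.6254, 0.0407, 0.1268]
ee_rot: [-0.104, 0.995, -0.0, 0.0]
force: [-1.1, -0.3, 3.3]
grip_width: 0.0247
finger_force: 58.8
```

```bash
cat > tq.py <<'E'
from bench import *
from h import *
import sys
o=get_obs();st(o);n=int(sys.argv[1]) if len(sys.argv)>1 else 0
print('effort7',o['effort'][6].round(4),'q7',o['q'][6].round(4))
for i in range(n):
    get_image('wrist');o=get_obs();print('Mz',o['moment'][2].round(4),'e7',o['effort'][6].round(4),'q7',o['q'][6].round(4))
E
python3 tq.py 3
```

```text
t 15.15 bed xy mm [-0.7 -0.6] z 0.1268 yaw 11.89 F [-1.1 -0.3  3.3] M [-0.112  0.117  0.022] w 0.0247 ff 58.81402552127838 q7 1.24
effort7 -0.0077 q7 1.2427
Mz -0.0018 e7 -0.0074 q7 1.2427
Mz 0.0313 e7 -0.0071 q7 1.2427
Mz 0.0123 e7 -0.0068 q7 1.2427
```

Emit:
arm_command(
  offset=[
    [0,0,0],
    [0,0,0],
    [0,0,0],
    [0,0,0],
  ],
  spin=[0.5,1,1.5,2],
  jaw=[-1,-1,-1,-1],
)

```text
clock: 15.7
ee_pos: [0.6254, 0.0412, 0.1268]
ee_rot: [0.037, 0.999, 0.0, 0.0]
force: [-1.2, 0.3, 2.5]
grip_width: 0.0244
finger_force: 58.8
```

```bash
python3 tq.py 2
```

```text
t 15.7 bed xy mm [-0.6 -0.2] z 0.1268 yaw -4.24 F [-1.2  0.3  2.5] M [0.028 0.147 0.186] w 0.0244 ff 58.79604399204254 q7 1.0
effort7 0.6988 q7 0.9955
Mz -0.0323 e7 0.2225 q7 0.9924
Mz -0.1598 e7 -0.4954 q7 0.9972
```

Emit:
arm_command(
  offset=[
    [0,0,0],
    [0,0,0],
    [0,0,0],
    [0,0,0],
  ],
  spin=[0.5,1,1.5,2],
  jaw=[-1,-1,-1,-1],
)

```text
clock: 16.2
ee_pos: [0.6255, 0.0415, 0.1268]
ee_rot: [0.175, 0.985, 0.0, 0.0]
force: [-0.2, 0.7, 3.8]
grip_width: 0.0242
finger_force: 58.8
```

```bash
python3 tq.py 2
```

```text
t 16.2 bed xy mm [-0.5  0.1] z 0.1268 yaw -20.11 F [-0.2  0.7  3.8] M [0.288 0.06  0.107] w 0.0242 ff 58.80760610103607 q7 0.75
effort7 0.6973 q7 0.7526
Mz -0.0096 e7 0.1936 q7 0.7495
Mz -0.1017 e7 -0.4941 q7 0.7539
```

Emit:
arm_command(
  offset=[
    [0,0,0],
    [0,0,0],
    [0,0,0],
    [0,0,0],
  ],
  spin=[0.5,1,1.5,2],
  jaw=[-1,-1,-1,-1],
)

```text
clock: 16.7
ee_pos: [0.6257, 0.0419, 0.1268]
ee_rot: [0.309, 0.951, 0.001, 0.0]
force: [0.9, 2.3, 2.8]
grip_width: 0.0245
finger_force: 58.8
```

```bash
python3 tq.py 2
```

```text
t 16.7 bed xy mm [-0.2  0.4] z 0.1268 yaw -36.02 F [0.9 2.3 2.8] M [ 0.537 -0.137  0.138] w 0.0245 ff 58.810091614723206 q7 0.51
effort7 0.695 q7 0.509
Mz -0.0 e7 0.1746 q7 0.5058
Mz -0.0945 e7 -0.4944 q7 0.5101
```

Emit:
arm_command(
  offset=[
    [0,0,0],
    [0,0,0],
    [0,0,0],
    [0,0,0],
  ],
  spin=[0.5,1,1.5,2],
  jaw=[-1,-1,-1,-1],
)

```text
clock: 17.2
ee_pos: [0.6259, 0.0421, 0.1268]
ee_rot: [0.438, 0.899, 0.001, 0.0]
force: [2.3, 2.6, 2.6]
grip_width: 0.0243
finger_force: 58.8
```

```bash
python3 tq.py 2
```

```text
t 17.2 bed xy mm [0.1 0.6] z 0.1268 yaw -51.97 F [2.3 2.6 2.6] M [ 0.715 -0.337  0.117] w 0.0243 ff 58.7853866815567 q7 0.27
effort7 0.6814 q7 0.265
Mz -0.0478 e7 0.1516 q7 0.2618
Mz -0.0321 e7 -0.5072 q7 0.266
```

Emit:
arm_command(
  offset=[
    [0,0,0],
    [0,0,0],
    [0,0,0],
    [0,0,0],
  ],
  spin=[0.5,1,1.5,2],
  jaw=[-1,-1,-1,-1],
)

```text
clock: 17.7
ee_pos: [0.6263, 0.0423, 0.1269]
ee_rot: [0.559, 0.829, 0.001, 0.0]
force: [3.3, 4.9, 1.8]
grip_width: 0.0244
finger_force: 58.8
```

```bash
python3 tq.py 2
```

```text
t 17.7 bed xy mm [0.4 0.7] z 0.1269 yaw -67.93 F [3.3 4.9 1.8] M [ 1.042 -0.691  0.177] w 0.0244 ff 58.75715374946594 q7 0.02
effort7 0.6435 q7 0.0209
Mz -0.0093 e7 0.0586 q7 0.0176
Mz -0.0651 e7 -0.4668 q7 0.0214
```

Touch came late in the fourth step, and the moving torque has since risen about 0.05 N m, so the grip is about 10–11 N. One small final increment.

Emit:
arm_command(
  offset=[
    [0,0,0],
    [0,0,0],
    [0,0,0],
  ],
  spin=[0.2,0.35,0.35],
  jaw=[-1,-1,-1],
)

```text
clock: 18.1
ee_pos: [0.6264, 0.0423, 0.127]
ee_rot: [0.578, 0.816, 0.002, 0.001]
force: [2.9, 5.0, 1.4]
grip_width: 0.0246
finger_force: 58.8
```

```bash
python3 tq.py 4
```

```text
t 18.1 bed xy mm [0.5 0.7] z 0.127 yaw -70.6 F [2.9 5.  1.4] M [ 1.022 -0.708  0.048] w 0.0246 ff 58.75847339630127 q7 -0.02
effort7 -0.2051 q7 -0.0201
Mz 0.0566 e7 -0.0797 q7 -0.0197
Mz 0.0321 e7 -0.0434 q7 -0.0196
Mz 0.0552 e7 -0.0362 q7 -0.0196
Mz 0.0796 e7 -0.0354 q7 -0.0197
```

Emit:
arm_command(
  offset=[
    [0,0,0],
    [0,0,0],
    [0,0,0],
    [0,0,0],
  ],
  spin=[0,0,0,0],
  jaw=[0,0,0,0],
)

```text
clock: 18.7
ee_pos: [0.6248, 0.04, 0.1261]
ee_rot: [0.58, 0.815, -0.001, -0.0]
force: [0.6, -0.3, -0.2]
grip_width: 0.0426
finger_force: 0.0
```

Emit:
arm_command(
  offset=[
    [0,0,-0.02],
    [0,0,-0.05],
    [0,0,-0.09],
    [0,0,-0.125],
    [0,0,-0.125],
  ],
  spin=[0,0,0,0,0],
  jaw=[0,0,0,0,0],
)

```text
clock: 19.2
ee_pos: [0.628, 0.0412, 0.2572]
ee_rot: [0.58, 0.815, 0.003, 0.004]
force: [0.5, -0.2, 0.3]
grip_width: 0.0426
finger_force: 0.0
```

Run:
```python
from bench import *
from h import *
o=get_obs();st(o)
w=wrist(o,get_image('wrist'));pickle.dump(w,open('pics/w8.pkl','wb'))
c,s=np.cos(np.radians(11.9)),np.sin(np.radians(11.9))
a=pickle.load(open('pics/w6.pkl','rb'))
# rectify both views onto the table frame (plane z=.121 for marks) for comparison, 0.4 mm/px
out=[]
for d in(a,w):
    P=np.float32([(-.13,.06),(.07,.06),(.07,-.06),(-.13,-.06)]);X=np.c_[.626+c*P[:,0]-s*P[:,1],.0415+s*P[:,0]+c*P[:,1],np.full(4,.121)]
    H=cv2.getPerspectiveTransform(proj(d,X).astype(np.float32),np.float32([(0,0),(400,0),(400,240),(0,240)]))
    out.append(np.clip(cv2.warpPerspective(d['color'],H,(400,240)).astype(float)*1.8,0,255).astype(np.uint8))
t=get_image('top')['color'];
out2=np.hstack(out);r=cv2.resize(t[130:250,130:400],(800,355))
cv2.imwrite('pics/end.png',np.vstack([out2,r])[:,:,::-1])
```

```text
t 19.2 bed xy mm [ 1.9 -0.7] z 0.2572 yaw -70.9 F [ 0.5 -0.2  0.3] M [ 0.021 -0.076  0.006] w 0.0426 ff 0.0 q7 0.03
```

View pics/end.png

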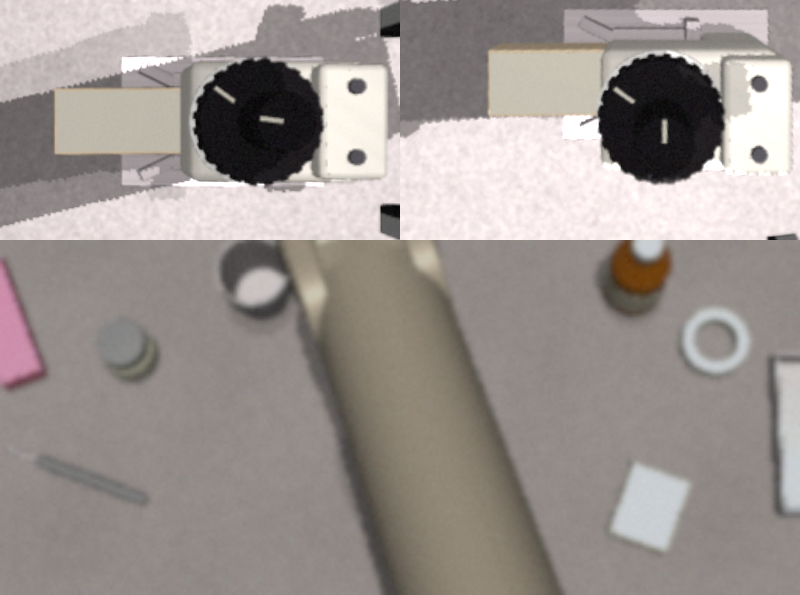

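The block is still home. The ring's white line hasn't moved: warped views (225,95) before and (623,95), i.e. 223, after. The inner knob's line has turned by about 83° and the bystanders are where they were. Handing in.

```bash
python3 -c "
from bench import *
print(finish_job())"
```

```text
the job is handed in; nothing more can be done
None
```

The block is fully home against the back stop and flat on the bed, clamped by the inner knob alone at about 12 N (worked out from the knob turn and torque, so within 1–2 N); the outer ring's mark has not moved, the gripper has let go, and the job is handed in at about 19 s.

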